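Press the loose stud of a wooden scoop home in a toggle-clamp jig

ROBOT

A 6-joint arm with a two-finger parallel gripper is mounted at the origin on the work surface. World frame = base frame: x ahead of the robot, y to its left, z up, the work surface at z = 0. Lengths are in m, angles in rad, forces in N, time in s.
With the tool pointing down it reaches from about 0.35 to 0.725 m from the base axis. Payload 4.3 kg.
Tool frame: the origin (TCP) lies between the finger pads; the fingertips stand 25 mm ahead of it and the grasp point (between the pads) lies 6 mm ahead of it; z points along the fingers, y is the line along which they close (so a half turn about z gives the same grasp; the last joint's range is limited). The gripper opens to 85 mm and grips with 20 to 120 N. Pads are 22 mm wide; open, the fingers measure 114 mm over their backs; the gripper's body (76 mm by 85 mm) begins 54 mm behind the grasp point. The pads swing forward as they close: fully open they stand 13 mm farther back than shut.
Start: joints at [1.21, 0.377, 0.081, 1.274, 0, 1.46], TCP at [0.143, 0.557, 0.256] pointing down, gripper open.
Joint ranges: [-2.72, 2.72], [-0.84, 1.66], [-1.02, 1.22], [-1.77, 2.12], [-1.37, 1.28], [-3.14, 3.14]. Speed limits (rad/s): [2.57, 2.57, 3.14, 3.14, 3.14, 3.14].

INTERFACE

Orientations are given as a 3x3 rotation matrix whose columns are the frame's x, y, z axes.
In Python, from plant import bot gives the robot as it stands. The module is installed in compiled form; this text tells all that it offers.
- The arm moves only by the shell command python3 -m creep 'ROWS'. ROWS is JSON, one flat list of numbers, 7 for each row, row after row: the shift along the tool's x, y, z in cm, then the turn, a rotation vector about the tool's x, y, z in degrees, then the finger opening in cm, from 0 to 8.54. A call has 1 to 10 rows; each row is the pose to reach, as a shift and turn from the pose commanded when the call began, along the tool's axes at that moment; what a row does not reach only later rows make up. A row lasts 1/12 s, in which the tool goes at most 41.7 mm and 7.16 degrees, less where a joint would pass 70% of its speed; a pose out of reach is approached as far as the arm can. A call with a gripper value outside its range is refused whole. The fingers move at their own pace and stop on an object; the grip force is fixed at half the most. Time passes only in rows, so rows that repeat a pose let the fingers close. It gives the time, the measured TCP pose, the force, the opening and the grip force at its end, in the units of the state.
- bot.get_state(): the state, without advancing time (a new reading comes with each control period).
- bot.get_image(name): name is "scene" or "top" or "wrist"; returns (picture, depth): 420x560x3 uint8, red, green, blue; 420x560 float32, m along the optical axis (not along the pixel's ray), 0 where there is no reading.
- bot.calibration(name): a dict with "mtx" (3x3 intrinsics, pixels), "R" (3x3) and "t" (3): a world point X has camera coordinates R X + t. Camera axes: x right, y down, z forward; pixel columns grow to the right and rows downward; lengths in m; the calibration is good to about 2 mm. A picture is of the moment at which its call begins: read the wrist's pose just before it. calibration takes no time and is no camera call; for the wrist camera it gives the pose at the moment of the call.
- bot.job_done(): hands the job in; it is judged then, once.
Trained networks look in the newest picture that a camera, given by its name, has taken for a name from the list of things; names that differ only in an ending like _2 or _b are one class to them, and where a whole thing is asked for, a point or a joint stands for the part that bears it (a point fixed in the world has none). Each returns a list of dicts, best first, with "conf" (0 to 1); they miss things now and then, are a little off and sometimes report something else, mostly with a low value. They report only what shows in the picture. A call takes as long as a camera call. They do not tell look-alikes from the thing itself.
- bot.search_frame(query, camera): "location" ([column, row] as shares, 0 to 1, of the picture: columns of its width, rows of its height, amid what is visible of it).
- bot.silhouettes(query, camera): "region" (420x560 bool, what is visible of it) and "location" ([column, row] as shares, 0 to 1, of the picture: columns of its width, rows of its height, amid what is visible of it).
- bot.tip_of(query, camera): "location" ([column, row] as shares, 0 to 1, of the picture: columns of its width, rows of its height: a listed point, or the origin of a listed thing).
The state is a dict: "clock": time; "joints": joint angles; "qvel": joint speeds; "tau": joint torques, N m; "tcp_pos": TCP position; "eef_rot": TCP orientation; "force": force on the tool from outside, world axes, zero at the start; "ft_torque": the same for the moment, N m; "grip_width": finger opening in m; "grip_force": force on a finger pad.
Only numpy, scipy, OpenCV 4.12 (cv2) and the standard library are available. Lean on these libraries where they do the work, as an engineer would, in place of code of your own. Each camera call takes 0.05 s, during which the arm holds its last target. There are 200 camera calls.

TASK

The wooden scoop, tucked handle-first under the dish rack, has a loose brass stud standing up from its handle. Lay the scoop flat in the nest of the press jig, head first under the strap and fully home against the stop, then swing the toggle clamp over centre so that its pad presses the stud down and the clamp stays locked for a moment with your hand off it. Then swing the clamp back fully open, leaving the mended scoop in the nest and the other things on the counter where they are.

Things in the scene. Friction and masses are not known exactly. Their poses are not given: they have to be found in the camera images.
- scoop: Wooden flour scoop, 0.14 kg, flat underside. Origin: underside, middle of the joint of head and handle; +x points to the head's mouth. Head: box open at top and mouth, x 0 to 72 mm, 60 wide, 34 high, walls 5 (back 10), floor 6. Handle: bar, x 0 to -115 mm, 22 wide, 18 high, underside flush. Starts flat on the counter, head in front of the dish rack, handle under its slats.
- scoop_grip (a point): Middle of the scoop's handle, scoop x = -75 mm, 9 mm above the underside. Under the rack at the start, so there only the head can be taken; the nest leaves no finger room beside the head, so it is loaded by the handle.
- stud (a joint): Travel of the brass stud in the scoop, m: 0 = standing proud (its head 7 mm clear of the handle), 0.007 = pressed home. Tight fit: it slides only at about 9 N and stays where it is pushed.
- stud_top (a point): Centre of the top of the stud's brass head, a disc 18 mm across and 3 mm thick, on the scoop's handle 16 mm behind the scoop's origin (scoop x = -16 mm).
- jig: Dark wooden press jig fixed to the counter. Origin: counter level, under the hinge of the clamp's arm. Board x -165 to 90 mm, y +-60 mm, 15 mm thick. The nest is on its -x part; the steel clamp (plates x -24 to 72 mm, 95 high) has its arm towards -x and handle towards +x. Open, both stand up: arm tip 205 mm high, pad near x -94 mm. Past the board's ends is bare counter.
- nest_strap (a point): Middle of the strap's underside, 62 mm above the counter, jig x -60 mm; strap 25 mm long in x, 8 thick, lying on two cheeks 66 mm apart (inside; x -105 to -30 mm, 62 high). A flared entry, 45 mm high, reaches to jig x -131 mm. The scoop slides in along the jig's +x on the board, mouth first, under the strap.
- nest_seat (a point): Where the scoop's origin is when it is fully home in the nest, mouth against the stop (stop's face at jig x -39 mm, 45 mm high): jig x -111 mm, y 0, on the board's top (15 mm above the counter). Same axes as the jig; the scoop's axes agree with them when home.
- clamp (a joint): Angle of the clamp's handle, rad: 0 = fully open (97 degrees above level jig +x, so just past upright), grows as it comes down towards jig +x; dead centre 1.45; stop at 1.57 = over centre, locked (7 degrees above level). It drives the arm: the pad meets a proud stud at about 1.15; at dead centre the sprung pad pushes with about 19 N. Hinge friction 0.2 N m: it stays where left.
- clamp_hinge (a point): Hinge axis of the clamp's handle: jig x = 50 mm, y = 0, 43 mm above the counter; the axis is along the jig's y.
- clamp_ball (a point): Centre of the black ball, 28 mm across, at the end of the clamp's handle, 125 mm from clamp_hinge; the handle itself is a steel rod 14 mm thick. The ball can be pinched from above with the fingers on either side along the jig's y, and turns between them.
- pad: Black rubber pad, 16 mm across, on the sprung spindle at the tip of the clamp's arm; origin: middle of its face. Clamped, it stands on jig x -125 mm, above the stud of a scoop that is home.
- rack: Light wooden slatted dish rack, fixed. Origin: counter level, middle of its front edge, which faces its +x. Covers x -212 to 0, y +-150 mm; slats' underside 70, top 80 mm above the counter; end rails (underside 58) and feet, 20 wide, at y +-140 mm. Pegs, 153 high, start 66 mm behind the front; two steel bowls stand upright from about 95 mm behind it, to 205 high.
- tub: Lime green plastic tub 110 x 150 x 70 mm, bystander. Origin under its middle.
- glass_pot: Glass storage pot, 84 mm across, 100 mm high, bystander. Origin under its middle.
- mug: White mug, 76 mm across, 85 mm high, bystander. Origin under its middle.
- spoon_rest: Ceramic spoon rest, round, 110 mm across, 18 mm high, bystander. Origin under its middle.
- wooden_spoon: Wooden spoon, 220 mm long, lying, bystander.
- salt_jar: Small salt jar, 48 mm across, 75 mm high, bystander. Origin under its middle.
Things that resemble listed ones, but are neither listed nor needed, are in the scene too. Leave any green look-alike of the scoop alone.

How it is judged:
By the outcome, as a careful person would: the job done as asked, in the order asked, and still so for the second after the job is handed in, with the robot touching nothing.
It also fails if it takes over 70 s, if anything falls off the work surface, if the arm or the gripper's body presses on something with over 40 N, if the wrist force passes 120 N, or if a joint passes its speed limit or range.

## Working session

There is one attempt and no reset: what is moved stays moved. The work goes in short steps, Python scripts to look and compute and a shell command to move; the robot and the scene stay as the last step left them, time stands still between calls to the robot, and variables do not carry over. Pictures are saved under pics/ and viewed, at most 10 in all, crops included, and the job is handed in when it is done.

```bash
mkdir -p pics
cat > h.py <<'E'
import numpy as np, cv2
from plant import bot
def shot(name,fn=None):
    c=bot.calibration(name); p,d=bot.get_image(name)
    if fn: cv2.imwrite('pics/'+fn,p[:,:,::-1])
    return p,d,c
def world(c,u,v,z):
    "depth z array -> world pts"
    K=np.array(c['mtx']);R=np.array(c['R']);t=np.array(c['t'])
    u,v,z=map(lambda a:np.asarray(a,float),(u,v,z))
    X=np.stack([(u-K[0,2])/K[0,0]*z,(v-K[1,2])/K[1,1]*z,z],-1)
    return (X-t)@R
def onplane(c,u,v,h):
    K=np.array(c['mtx']);R=np.array(c['R']);t=np.array(c['t'])
    r=R.T@np.array([(u-K[0,2])/K[0,0],(v-K[1,2])/K[1,1],1]);o=-R.T@t
    return o+r*(h-o[2])/r[2]
def cloud(c,d):
    v,u=np.mgrid[:420,:560]
    return world(c,u,v,d)
def proj(c,X):
    K=np.array(c['mtx']);x=np.array(c['R'])@np.asarray(X)+np.array(c['t']);p=K@x
    return p[:2]/p[2]
E
python3 - <<'E'
from h import *
ims=[]
for n in('scene','top'):
    p,d,c=shot(n,n+'0.png'); ims.append(p)
    P=cloud(c,d); np.savez('pics/%s0.npz'%n,p=p,d=d,P=P)
    for q in('scoop','stud_top','jig','nest_seat','nest_strap','clamp_ball','clamp_hinge','rack','pad','tub','glass_pot','mug','spoon_rest','salt_jar'):
        for r in bot.tip_of(q,n)[:3]:
            l=np.array(r['location'])*[560,420]
            print(n,q,round(r['conf'],2),l.round(),onplane(c,*l,{'clamp_ball':.167,'clamp_hinge':.043,'nest_strap':.062,'nest_seat':.015,'stud_top':.025,'pad':.16}.get(q,0)).round(3))
E
```

```text
scene scoop 0.7 [120. 253.] [ 0.22  -0.313  0.   ]
scene scoop 0.66 [223. 330.] [ 0.597 -0.258  0.   ]
scene stud_top 0.5 [213. 331.] [ 0.587 -0.279  0.025]
scene stud_top 0.49 [114. 251.] [ 0.221 -0.324  0.025]
scene jig 0.72 [314. 211.] [0.532 0.177 0.   ]
scene jig 0.5 [221. 329.] [ 0.591 -0.26   0.   ]
scene nest_seat 0.83 [286. 225.] [0.508 0.075 0.015]
scene nest_strap 0.62 [298. 210.] [0.517 0.115 0.062]
scene clamp_ball 0.43 [324. 171.] [0.524 0.205 0.167]
scene rack 0.58 [218. 326.] [ 0.581 -0.259  0.   ]
scene rack 0.46 [316. 328.] [ 0.768 -0.088  0.   ]
scene pad 0.54 [324. 172.] [0.522 0.208 0.16 ]
scene pad 0.53 [291. 192.] [0.503 0.098 0.16 ]
scene tub 0.91 [384. 233.] [0.732 0.263 0.   ]
scene glass_pot 0.75 [317. 323.] [ 0.762 -0.077  0.   ]
scene mug 0.96 [361. 280.] [0.772 0.098 0.   ]
scene spoon_rest 0.65 [272. 166.] [0.317 0.215 0.   ]
scene spoon_rest 0.65 [217. 330.] [ 0.587 -0.267  0.   ]
scene salt_jar 0.83 [197. 243.] [ 0.355 -0.14   0.   ]
top scoop 0.85 [389. 304.] [ 0.221 -0.311  0.   ]
top scoop 0.62 [369. 180.] [ 0.593 -0.261  0.   ]
top scoop 0.19 [138
[... 172 characters left out ...]
015]
top nest_seat 0.26 [223. 204.] [0.521 0.178 0.015]
top nest_strap 0.96 [246. 205.] [0.511 0.108 0.062]
top clamp_ball 0.68 [206. 196.] [0.526 0.208 0.167]
top clamp_hinge 0.69 [205. 199.] [0.531 0.23  0.043]
top rack 0.72 [367. 184.] [ 0.58  -0.253  0.   ]
top rack 0.2 [312. 123.] [ 0.77 -0.09  0.  ]
top pad 0.44 [252. 195.] [0.528 0.085 0.16 ]
top pad 0.23 [368. 181.] [ 0.565 -0.229  0.16 ]
top tub 0.7 [196. 138.] [0.726 0.266 0.   ]
top glass_pot 0.65 [310. 121.] [ 0.778 -0.085  0.   ]
top mug 0.91 [255. 125.] [0.765 0.085 0.   ]
top spoon_rest 0.62 [207. 272.] [0.317 0.227 0.   ]
top salt_jar 0.55 [329. 261.] [ 0.349 -0.137  0.   ]
top salt_jar 0.31 [397. 186.] [ 0.575 -0.347  0.   ]
```

View pics/scene0.png

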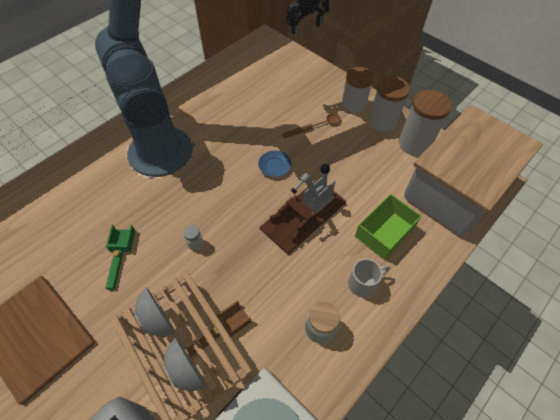

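View pics/top0.png

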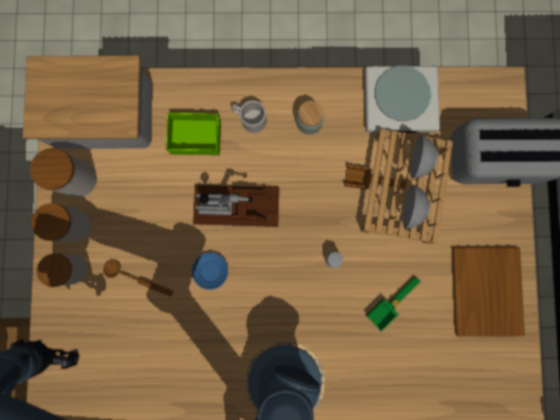

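Candidates for the scoop are the brown head at top (356,176) / scene (236,318), in front of the rack with its handle under it, and the green look-alike at top (395,303) / scene (118,250). The wooden spoon at top (140,278) is a bystander. The description picks the brown one. The jig is at top (236,205), with its nest side towards -y. Next I measure them from the depth.

Run:
```python
from h import *
s=bot.get_state(); print(s['tcp_pos'].round(3) if hasattr(s['tcp_pos'],'round') else s['tcp_pos'], np.array(s['eef_rot']).round(3).tolist())
for n in('top','scene'):
    P=np.load('pics/%s0.npz'%n)['P']; p=np.load('pics/%s0.npz'%n)['p']
    def rect(m,t):
        q=P[m][:,:2].astype(np.float32)*1000
        if len(q)<10: print(n,t,len(q));return
        r=cv2.minAreaRect(q); print(n,t,len(q),np.round(r[0]),np.round(r[1]),round(r[2],1), 'z',np.percentile(P[m][:,2],[5,50,95]).round(3))
    X,Y,Z=P[...,0],P[...,1],P[...,2]
    near=lambda x,y,r:(np.hypot(X-x,Y-y)<r)
    rect(near(.60,-.22,.07)&(Z>.012)&(Z<.05),'head')
    rect(near(.515,.14,.2)&(Z>.01)&(Z<.025),'board')
    rect((abs(X-.58)<.2)&(Y<-.2)&(Y>-.5)&(Z>.06)&(Z<.09),'rack')
    rect(near(.526,.208,.05)&(Z>.14),'ball')
    # jig board by colour
q,d,c=shot('top')
for nm in('scoop','jig','rack'):
    for r in bot.silhouettes(nm,'top')[:2]:
        m=r['region']; v,u=np.nonzero(m); rr=cv2.minAreaRect(np.stack([u,v],1).astype(np.float32)); print(nm,round(r['conf'],2),m.sum(),rr)
img=cv2.resize(q[150:260,180:460],(784,308),interpolation=cv2.INTER_CUBIC)
cv2.imwrite('pics/crop1.png',img[:,:,::-1])
```

```text
[0.143 0.557 0.256] [[-0.969, 0.248, 0.0], [0.248, 0.969, 0.0], [0.0, 0.0, -1.0]]
top head 254 [ 598. -238.] [101.  61.] 81.4 z [0.013 0.031 0.039]
top board 2520 [509. 142.] [358. 384.] 83.5 z [0.011 0.016 0.022]
top rack 3925 [ 575. -373.] [237. 321.] 79.6 z [0.069 0.08  0.087]
top ball 92 [522. 192.] [27. 65.] 6.8 z [0.155 0.177 0.183]
scene head 342 [ 597. -238.] [100.  63.] 81.2 z [0.015 0.029 0.036]
scene board 1923 [512. 141.] [256. 389.] 88.3 z [0.012 0.016 0.021]
scene rack 5835 [ 564. -371.] [236. 302.] 79.5 z [0.069 0.08  0.083]
scene ball 93 [516. 192.] [65. 25.] 80.6 z [0.142 0.174 0.182]
scoop 0.82 617 ((375.2308044433594, 179.15386962890625), (60.03281021118164, 20.589767456054688), 7.125016689300537)
scoop 0.62 889 ((395.25, 300.7500305175781), (22.62741470336914, 62.93250274658203), 45.0)
jig 0.56 3385 ((235.62246704101562, 204.958251953125), (85.2638931274414, 40.16338348388672), 1.7357046604156494)
rack 0.86 5819 ((406.6582946777344, 185.95599365234375), (77.58335876464844, 106.06884765625), 9.246112823486328)
```

View pics/crop1.png

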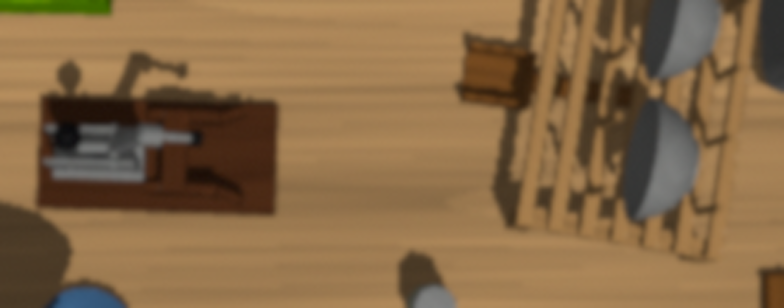

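```bash
cat > to.py <<'E'
# python3 to.py x y z yaw_deg(of tool y): shift/turn in tool axes for a tool pointing down
import sys; from h import *
from scipy.spatial.transform import Rotation as Ro
x,y,z,a=map(float,sys.argv[1:5]); a=np.radians(a)
s=bot.get_state(); R=np.array(s['eef_rot']); p=np.array(s['tcp_pos'])
ty=np.array([np.cos(a),np.sin(a),0]); tz=np.array([0,0,-1.]); T=np.stack([np.cross(ty,tz),ty,tz],1)
print('t',s['clock'],'shift cm',((R.T@(np.array([x,y,z])-p))*100).round(2),'turn',np.degrees(Ro.from_matrix(R.T@T).as_rotvec()).round(1))
E
python3 to.py .60 -.213 .23 -8.8
```

```text
t 1.7 shift cm [-63.41 -63.24   2.63] turn [ 0.  -0.  84.4]
```

```bash
python3 -m creep '[-63.4,-63.2,2.6,0,0,84.4,8.5, -63.4,-63.2,2.6,0,0,84.4,8.5, -63.4,-63.2,2.6,0,0,84.4,8.5, -63.4,-63.2,2.6,0,0,84.4,8.5, -63.4,-63.2,2.6,0,0,84.4,8.5, -63.4,-63.2,2.6,0,0,84.4,8.5, -63.4,-63.2,2.6,0,0,84.4,8.5, -63.4,-63.2,2.6,0,0,84.4,8.5, -63.4,-63.2,2.6,0,0,84.4,8.5, -63.4,-63.2,2.6,0,0,84.4,8.5]'; python3 to.py .60 -.213 .23 -8.8
```

```text
clock: 2.53
tcp_pos: [0.3561, 0.1972, 0.2445]
eef_rot: [[-0.064, 0.998, 0.001], [0.998, 0.064, 0.001], [0.0, 0.001, -1.0]]
force: [1.0, 0.1, 0.2]
grip_width: 0.0854
grip_force: 0.0
t 2.5333 shift cm [-42.5   21.71   1.45] turn [ 0.1 -0.  12.5]
```

```bash
python3 -m creep '[-42.5,21.7,1.4,0,0,12.5,8.5, -42.5,21.7,1.4,0,0,12.5,8.5, -42.5,21.7,1.4,0,0,12.5,8.5, -42.5,21.7,1.4,0,0,12.5,8.5, -42.5,21.7,1.4,0,0,12.5,8.5, -42.5,21.7,1.4,0,0,12.5,8.5, -42.5,21.7,1.4,0,0,12.5,8.5, -42.5,21.7,1.4,0,0,12.5,8.5, -42.5,21.7,1.4,0,0,12.5,8.5, -42.5,21.7,1.4,0,0,12.5,8.5]'; python3 to.py .60 -.213 .23 -8.8
```

```text
clock: 3.37
tcp_pos: [0.5711, -0.1599, 0.2319]
eef_rot: [[0.148, 0.989, 0.0], [0.989, -0.148, 0.0], [0.0, 0.0, -1.0]]
force: [0.8, 0.3, 1.1]
grip_width: 0.0851
grip_force: 0.0
t 3.3667 shift cm [-4.83  3.65  0.19] turn [ 0.  -0.   0.3]
```

```bash
python3 -m creep '[-4.8,3.6,0.2,0,0,0.3,8.5,-4.8,3.6,0.2,0,0,0.3,8.5,-4.8,3.6,0.2,0,0,0.3,8.5]'
python3 - <<'E'
from h import *
p,d,c=shot('wrist','w1.png')
P=cloud(c,d); np.savez('pics/w1.npz',p=p,P=P)
for q in('scoop','stud_top'):
    for r in bot.tip_of(q,'wrist')[:3]:
        l=np.array(r['location'])*[560,420]; print(q,r['conf'],l.round(),onplane(c,*l,0 if q=='scoop' else .028).round(4))
for r in bot.silhouettes('scoop','wrist')[:2]:
    m=r['region']&(P[...,2]>.02)&(P[...,2]<.045)&(P[...,1]>-.28); k=cv2.minAreaRect((P[m][:,:2]*1000).astype(np.float32)); print(r['conf'],m.sum(),k)
    print(cv2.boxPoints(k).round())
E
```

```text
clock: 3.62
tcp_pos: [0.6002, -0.2149, 0.2287]
eef_rot: [[0.157, 0.988, 0.0], [0.988, -0.157, -0.001], [-0.001, 0.001, -1.0]]
force: [-0.8, -0.3, -0.4]
grip_width: 0.0851
grip_force: 0.0
scoop 0.85 [277. 218.] [ 0.5916 -0.2531  0.    ]
scoop 0.54 [436.  20.] [ 0.7727 -0.0796  0.    ]
stud_top 0.55 [279. 241.] [ 0.5913 -0.2704  0.028 ]
0.83 1467 ((598.594970703125, -231.1909942626953), (89.99986267089844, 59.703102111816406), 81.56954956054688)
[[ 562. -271.]
 [ 622. -280.]
 [ 635. -191.]
 [ 576. -182.]]
0.68 0 ((0.0, 0.0), (0.0, 0.0), 0.0)
[[0. 0.]
 [0. 0.]
 [0. 0.]
 [0. 0.]]
```

View pics/w1.png

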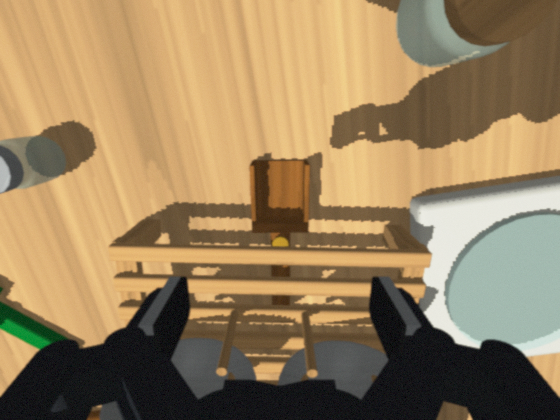

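The wrist view shows the brown scoop head at (280,193), with the brass stud at (280,243) just behind the first slat and the handle under the rack. This is the right scoop. I descend on the head near its mouth.

```bash
python3 to.py .6015 -.2066 .027 -8.6
```

```text
t 3.8167 shift cm [ 0.32  0.28 20.3 ] turn [-0.  -0.  -0.1]
```

```bash
python3 -m creep '[0.3,0.3,4,0,0,0,8.5,0.3,0.3,8,0,0,0,8.5,0.3,0.3,12,0,0,0,8.5,0.3,0.3,16,0,0,0,8.5,0.3,0.3,18.5,0,0,0,8.5,0.3,0.3,20.3,0,0,0,8.5,0.3,0.3,20.3,0,0,0,8.5,0.3,0.3,20.3,0,0,0,5.5,0.3,0.3,20.3,0,0,0,5.5,0.3,0.3,20.3,0,0,0,5.5]';python3 -m creep '[0,0,0,0,0,0,5.5,0,0,0,0,0,0,5.5,0,0,0,0,0,0,5.5]'; python3 to.py .6015 -.2066 .027 -8.6
```

```text
clock: 4.65
tcp_pos: [0.6042, -0.2083, 0.03]
eef_rot: [[0.152, 0.988, 0.004], [0.988, -0.152, -0.002], [-0.001, 0.004, -1.0]]
force: [0.9, -0.8, -2.2]
grip_width: 0.0589
grip_force: 65.5
clock: 4.9
tcp_pos: [0.6041, -0.2085, 0.0296]
eef_rot: [[0.152, 0.988, 0.004], [0.988, -0.152, -0.001], [-0.0, 0.004, -1.0]]
force: [0.7, 2.7, 7.8]
grip_width: 0.0589
grip_force: 66.5
t 4.9 shift cm [ 0.14 -0.29  0.26] turn [ 0.2  0.  -0.2]
```

```bash
python3 -m creep '[0,0,-0.6,0,0,0,5.5,2,0,-0.6,0,0,0,5.5,4.5,0,-0.6,0,0,0,5.5,7,0,-0.6,0,0,0,5.5,9.5,0,-0.6,0,0,0,5.5,12,0,-0.6,0,0,0,5.5,14,0,-0.6,0,0,0,5.5,15.5,0,-0.6,0,0,0,5.5,15.5,0,-0.2,0,0,0,5.5,15.5,0,0.1,0,0,0,5.5]';python3 -m creep '[0,0,0.1,0,0,0,5.5,0,0,0,0,0,0,8.5,0,0,0,0,0,0,8.5,0,0,0,0,0,0,8.5,0,0,0,0,0,0,8.5,0,0,-4,0,0,0,8.5,-4,0,-8,0,0,0,8.5,-8,0,-12,0,0,0,8.5,-8,0,-16,0,0,0,8.5,-8,0,-18,0,0,0,8.5]'
```

```text
clock: 5.73
tcp_pos: [0.6269, -0.0524, 0.0293]
eef_rot: [[0.151, 0.989, 0.003], [0.989, -0.151, 0.004], [0.004, 0.002, -1.0]]
force: [-11.5, 11.6, 43.9]
grip_width: 0.059
grip_force: 71.2
clock: 6.57
tcp_pos: [0.6122, -0.1363, 0.2054]
eef_rot: [[0.156, 0.988, -0.003], [0.988, -0.156, 0.0], [-0.0, -0.003, -1.0]]
force: [0.7, -0.0, -0.9]
grip_width: 0.0848
grip_force: 0.0
```

```bash
cat > ws.py <<'E'
import sys; from h import *
p,d,c=shot('wrist',sys.argv[1]); P=cloud(c,d)
print(np.array(bot.get_state()['tcp_pos']).round(4))
for q in('scoop','stud_top'):
    for r in bot.tip_of(q,'wrist')[:2]:
        l=np.array(r['location'])*[560,420]; print(q,round(r['conf'],2),l.round(),onplane(c,*l,0 if q=='scoop' else .028).round(4))
for r in bot.silhouettes('scoop','wrist')[:2]:
    Z=P[...,2]
    for lo,hi in((.022,.045),(.008,.021),(.008,.05)):
        m=r['region']&(Z>lo)&(Z<hi)
        if m.sum()>50:
            k=cv2.minAreaRect((P[m][:,:2]*1000).astype(np.float32)); print(round(r['conf'],2),lo,m.sum(),np.round(k[0],1),np.round(k[1],1),round(k[2],1))
E
python3 ws.py w2.png
```

```text
[ 0.6162 -0.1383  0.2156]
scoop 0.75 [278. 156.] [ 0.6158 -0.1007  0.    ]
0.76 0.008 210 [ 238.7 -312.2] [47.  15.4] 84.1
0.76 0.008 217 [ 238.7 -312.2] [47.  15.4] 84.1
0.67 0.022 2093 [622.7 -80.1] [96.7 60.2] 80.8
0.67 0.008 2178 [ 615.7 -124.5] [184.5  50.3] 80.9
0.67 0.008 4289 [ 615.6 -124. ] [185.6  60.2] 80.8
```

View pics/w2.png

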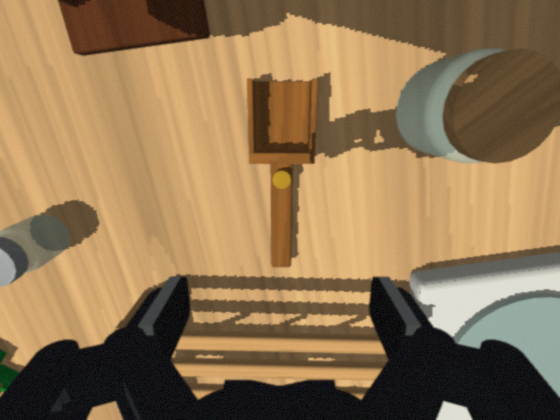

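The scoop lies free on the counter: head at (282,120), stud at (282,180), handle end at (281,265). Next I take the handle at its middle.

```bash
python3 to.py .6065 -.177 .028 -9.1
```

```text
t 6.7667 shift cm [-4.26 -0.23 17.86] turn [0.2 0.  0.2]
```

```bash
python3 -m creep '[-2,-0.2,4,0,0,0.2,6,-4.3,-0.2,8,0,0,0.2,6,-4.3,-0.2,12,0,0,0.2,6,-4.3,-0.2,14,0,0,0.2,6,-4.3,-0.2,14,0,0,0.2,6,-4.3,-0.2,14,0,0,0.2,6]'; python3 to.py .6065 -.177 .028 -9.1
```

```text
clock: 7.27
tcp_pos: [0.6022, -0.1746, 0.0621]
eef_rot: [[0.156, 0.988, -0.007], [0.988, -0.156, 0.003], [0.002, -0.008, -1.0]]
force: [0.5, 0.5, 0.4]
grip_width: 0.0602
grip_force: 0.0
t 7.2667 shift cm [-0.17  0.49  3.4 ] turn [-0.4 -0.1  0.1]
```

```bash
python3 -m creep '[-0.1,0.3,2,0,0,0,5,-0.1,0.3,3.3,0,0,0,5,-0.1,0.3,3.3,0,0,0,5,-0.1,0.3,3.3,0,0,0,5]'; python3 to.py .6065 -.177 .028 -9.1
```

```text
clock: 7.6
tcp_pos: [0.6086, -0.1772, 0.0335]
eef_rot: [[0.156, 0.988, 0.001], [0.988, -0.156, -0.0], [-0.0, 0.001, -1.0]]
force: [-0.9, 0.2, -0.1]
grip_width: 0.0502
grip_force: 0.0
t 7.6 shift cm [-0.01 -0.21  0.55] turn [0.  0.  0.1]
```

```bash
python3 -m creep '[0,-0.1,0.4,0,0,0,5,0,-0.1,0.4,0,0,0,1.5,0,-0.1,0.4,0,0,0,1.5,0,-0.1,0.4,0,0,0,1.5,0,-0.1,0.4,0,0,0,1.5,0,-0.1,0.4,0,0,0,1.5,0,-0.1,0.4,0,0,0,1.5]'; python3 to.py .6065 -.177 .028 -9.1
python3 - <<'E'
from h import *
from collections import defaultdict
acc=defaultdict(list)
H={'clamp_ball':.167,'clamp_hinge':.043,'nest_strap':.062,'nest_seat':.015,'jig':0}
for k in range(2):
  for n in('top','scene'):
    p,d,c=shot(n); P=cloud(c,d); np.savez('pics/%s1.npz'%n,p=p,P=P)
    for q in H:
        for r in bot.tip_of(q,n)[:1]:
            l=np.array(r['location'])*[560,420]; print(n,q,round(r['conf'],2),onplane(c,*l,H[q]).round(4)[:2])
    for r in bot.silhouettes('jig',n)[:1]:
        Z=P[...,2]; m=r['region']&(Z>.008)&(Z<.022); q=(P[m][:,:2]*1000).astype(np.float32)
        k2=cv2.minAreaRect(q); print(n,m.sum(),np.round(k2[0],1),np.round(k2[1],1),round(k2[2],2))
        m=r['region']&(Z>.05)&(Z<.075)&(P[...,1]<.14); q=P[m]; print('strap/cheeks',len(q),q.mean(0).round(3),cv2.minAreaRect((q[:,:2]*1000).astype(np.float32)))
E
```

```text
clock: 8.18
tcp_pos: [0.6078, -0.1775, 0.0295]
eef_rot: [[0.156, 0.988, 0.002], [0.988, -0.156, -0.0], [-0.0, 0.002, -1.0]]
force: [-0.6, 1.5, 6.2]
grip_width: 0.0202
grip_force: 61.5
t 8.1833 shift cm [ 0.03 -0.13  0.15] turn [0.1 0.  0.1]
top clamp_ball 0.59 [0.5087 0.2137]
top clamp_hinge 0.66 [0.526  0.2219]
top nest_strap 0.87 [0.5162 0.1118]
top nest_seat 0.92 [0.5097 0.0652]
top jig 0.67 [0.5289 0.1786]
top 2185 [517.6 141.7] [255.4 120.9] 88.14
strap/cheeks 331 [0.515 0.112 0.067] ((517.8842163085938, 95.79246520996094), (89.09475708007812, 87.28022766113281), 0.44402015209198)
scene clamp_ball 0.5 [0.5238 0.2115]
scene clamp_hinge 0.78 [0.5138 0.2313]
scene nest_strap 0.7 [0.5123 0.1201]
scene jig 0.84 [0.5326 0.1847]
scene 1676 [517.4 141.1] [257.  120.9] 88.14
strap/cheeks 385 [0.519 0.111 0.066] ((515.6875, 107.16012573242188), (68.26143646240234, 88.00194549560547), 87.85049438476562)
top clamp_ball 0.45 [0.5216 0.2091]
top clamp_hinge 0.97 [0.5266 0.2311]
top nest_strap 0.6 [0.5173 0.1092]
top nest_seat 0.74 [0.5088 0.0656]
top jig 0.81 [0.5225 0.1752]
top 2173 [517.9 141.7] [255.3 121. ] 88.09
strap/cheeks 339 [0.515 0.111 0.067] ((517.0487060546875, 98.81704711914062), (86.69930267333984, 91.22770690917969), 86.07244873046875)
scene clamp_ball 0.73 [0.5182 0.2148]
scene clamp_hinge 0.94 [0.5071 0.2441]
scene nest_strap 0.91 [0.5135 0.1188]
scene nest_seat 0.94 [0.5207 0.0783]
scene jig 0.71 [0.5268 0.1856]
scene 1661 [517.9 142. ] [257.9 120.5] 88.17
strap/cheeks 386 [0.519 0.111 0.066] ((514.9560546875, 107.60195922851562), (67.18354797363281, 89.62757873535156), 88.09796905517578)
```

The board fit gives jig origin (0.519, 0.179), axis at 88.1° and seat (0.515, 0.068). I lift and go to a pre-insert pose.

```bash
python3 to.py .5087 -.1337 .062 -1.86
```

```text
t 9.5833 shift cm [  2.78 -10.46  -3.26] turn [ 0.1  0.  -7.1]
```

```bash
python3 -m creep '[0,0,-2,0,0,0,1.5,0,0,-3.3,0,0,0,1.5,1,-3,-3.3,0,0,-3,1.5,2,-6,-3.3,0,0,-6,1.5,2.8,-9,-3.3,0,0,-7.1,1.5,2.8,-10.5,-3.3,0,0,-7.1,1.5,2.8,-10.5,-3.3,0,0,-7.1,1.5,2.8,-10.5,-3.3,0,0,-7.1,1.5,2.8,-10.5,-3.3,0,0,-7.1,1.5]'
python3 - <<'E'
from h import *
s=bot.get_state(); print(np.array(s['tcp_pos']).round(4), np.array(s['eef_rot']).round(3).tolist())
for n in('top','scene','wrist'):
    p,d,c=shot(n,n+'3.png'); P=cloud(c,d)
    for r in bot.silhouettes('scoop',n)[:3]:
        Z=P[...,2]; m=r['region']&(Z>.03)&(Z<.085)&(P[...,1]<.03)&(P[...,1]>-.25)&(P[...,0]>.4)
        if m.sum()<40: continue
        q=P[m]; k=cv2.minAreaRect((q[:,:2]*1000).astype(np.float32)); print(n,m.sum(),np.round(k[0],1),np.round(k[1],1),round(k[2],2))
        yy=q[:,1]
        for lo in np.arange(-.2,0.01,.02):
            w=q[(yy>lo)&(yy<lo+.02)]
            if len(w)>5: print('  y%.2f'%lo, 'x', w[:,0].min().round(4),w[:,0].max().round(4),'z',np.percentile(w[:,2],[10,90]).round(4))
        print('ymax',np.sort(yy)[-5:].round(4))
E
```

```text
clock: 10.33
tcp_pos: [0.5088, -0.1338, 0.0616]
eef_rot: [[0.033, 0.999, 0.002], [0.999, -0.033, -0.001], [-0.001, 0.002, -1.0]]
force: [0.1, -0.2, -1.5]
grip_width: 0.0199
grip_force: 60.5
[ 0.5088 -0.1338  0.0616] [[0.033, 0.999, 0.002], [0.999, -0.033, -0.001], [-0.001, 0.002, -1.0]]
top 638 [512.5 -45.1] [113.8  60.5] 87.96
  y-0.10 x 0.5006 0.5216 z [0.0466 0.0611]
  y-0.08 x 0.5006 0.5221 z [0.0448 0.0615]
  y-0.06 x 0.4821 0.5404 z [0.037  0.0678]
  y-0.04 x 0.4827 0.5436 z [0.0349 0.0637]
  y-0.02 x 0.4832 0.5437 z [0.0348 0.0659]
  y-0.00 x 0.4842 0.5431 z [0.0349 0.0653]
ymax [0.0118 0.0118 0.0118 0.0118 0.0118]
scene 858 [511.2 -80.5] [187.8  60.9] 88.28
  y-0.18 x 0.4963 0.5197 z [0.0365 0.052 ]
  y-0.16 x 0.4997 0.5203 z [0.0436 0.0528]
  y-0.12 x 0.5146 0.5204 z [0.0433 0.0528]
  y-0.10 x 0.5001 0.5226 z [0.0429 0.0544]
  y-0.08 x 0.5014 0.5418 z [0.0417 0.0621]
  y-0.06 x 0.4819 0.5425 z [0.0421 0.0669]
  y-0.04 x 0.4822 0.5433 z [0.0358 0.0644]
  y-0.02 x 0.4832 0.5437 z [0.036  0.0645]
  y-0.00 x 0.4847 0.5437 z [0.0351 0.0643]
ymax [0.012  0.0125 0.0126 0.0132 0.0142]
scene 204 [ 491.1 -239.4] [115.5  20.4] 0.42
ymax [-0.2322 -0.2317 -0.2316 -0.2313 -0.2296]
wrist 34667 [509.8 -93.2] [162.3  60.6] 88.23
  y-0.18 x 0.4968 0.5188 z [0.0482 0.0499]
  y-0.16 x 0.4971 0.5188 z [0.0483 0.0499]
  y-0.14 x 0.4981 0.5201 z [0.0482 0.0498]
  y-0.12 x 0.4983 0.5207 z [0.0479 0.0497]
  y-0.10 x 0.499 0.5213 z [0.0478 0.0581]
  y-0.08 x 0.4994 0.5218 z [0.0477 0.0594]
  y-0.06 x 0.481 0.5417 z [0.0365 0.0654]
  y-0.04 x 0.4815 0.5421 z [0.0359 0.0645]
  y-0.02 x 0.4822 0.5377 z [0.0357 0.0409]
ymax [-0.0117 -0.0117 -0.0116 -0.0116 -0.0115]
```

View pics/wrist3.png

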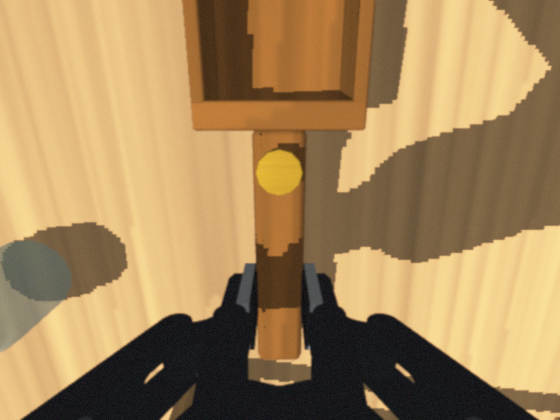

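Scoop is straight, level and centred on the jig axis (stud at (279,172) in the wrist view). Now slide it in.

```bash
python3 -m creep '[0,-0.05,0.8,0,0,0,1.5,1,-0.05,1.35,0,0,0,1.5,2.5,-0.05,1.35,0,0,0,1.5,4,-0.05,1.35,0,0,0,1.5,5.5,-0.05,1.35,0,0,0,1.5,7,-0.05,1.35,0,0,0,1.5,8.5,-0.05,1.35,0,0,0,1.5,10,-0.05,1.35,0,0,0,1.5,10.5,-0.05,1.35,0,0,0,1.5,10.5,-0.05,1.35,0,0,0,1.5]'; python3 to.py .5129 -.0066 .047 -1.86
```

```text
clock: 11.47
tcp_pos: [0.5099, -0.0267, 0.0471]
eef_rot: [[0.031, 1.0, -0.001], [1.0, -0.031, 0.001], [0.001, -0.001, -1.0]]
force: [-0.8, -0.5, -1.5]
grip_width: 0.0204
grip_force: 60.5
t 11.4667 shift cm [2.02 0.24 0.01] turn [-0.1 -0.   0.1]
```

```bash
python3 -m creep '[0.5,0.1,0,0,0,0,1.5,1,0.1,0,0,0,0,1.5,1.3,0.1,0,0,0,0,1.5,1.3,0.1,0,0,0,0,1.5]'; python3 to.py .5129 -.0066 .046 -1.86
```

```text
clock: 11.8
tcp_pos: [0.5121, -0.0151, 0.0477]
eef_rot: [[0.033, 0.999, -0.0], [0.999, -0.033, 0.0], [0.0, -0.0, -1.0]]
force: [0.0, 0.4, -2.4]
grip_width: 0.0206
grip_force: 60.5
t 11.8 shift cm [0.85 0.05 0.18] turn [-0. -0. -0.]
```

```bash
python3 -m creep '[0.3,0,0.1,0,0,0,1.5,0.6,0,0.1,0,0,0,1.5,0.8,0,0.1,0,0,0,1.5,1.0,0,0.1,0,0,0,1.5,1.0,0,0.1,0,0,0,1.5]'; python3 to.py .5129 -.0066 .046 -1.86
```

```text
clock: 12.22
tcp_pos: [0.5123, -0.0058, 0.0468]
eef_rot: [[0.033, 0.999, -0.0], [0.999, -0.033, -0.002], [-0.002, -0.0, -1.0]]
force: [-0.6, -3.9, -2.1]
grip_width: 0.0202
grip_force: 60.6
t 12.2167 shift cm [-0.07  0.06  0.08] turn [-0.   0.1 -0. ]
```

```bash
python3 -m creep '[0.15,0,0.1,0,0,0,1.5,0.3,0,0.1,0,0,0,1.5,0.3,0,0.1,0,0,0,1.5]'; python3 to.py .5129 -.0066 .046 -1.86
```

```text
clock: 12.47
tcp_pos: [0.5122, -0.0056, 0.046]
eef_rot: [[0.035, 0.999, -0.001], [0.999, -0.035, -0.008], [-0.008, -0.001, -1.0]]
force: [-2.7, -12.4, 1.7]
grip_width: 0.0206
grip_force: 60.9
t 12.4667 shift cm [-0.1   0.08 -0.  ] turn [-0.   0.5 -0.1]
```

```bash
python3 -m creep '[0,0,0.1,0,0,0,1.5,0,0,0.1,0,0,0,5,0,0,0,0,0,0,5,0,0,0,0,0,0,5,-1,0,-4,0,0,0,5,-3,0,-8,0,0,0,5,-5,0,-12,0,0,0,5,-5,0,-15,0,0,0,5,-5,0,-15,0,0,0,5,-5,0,-15,0,0,0,5]'
python3 - <<'E'
from h import *
o=np.array([.5189,.1791]);ax=np.array([.0325,.9995]);ay=np.array([-.9995,.0325])
for n in('top','scene','wrist'):
    p,d,c=shot(n,n+'4.png'); P=cloud(c,d); J=np.stack([(P[...,:2]-o)@ax,(P[...,:2]-o)@ay,P[...,2]],-1)*1000
    for r in bot.tip_of('stud_top',n)[:1]:
        l=np.array(r['location'])*[560,420]; q=onplane(c,*l,.043)[:2]-o; print(n,'stud',r['conf'],l.round(),(q@ax*1000).round(1),(q@ay*1000).round(1))
    for r in bot.silhouettes('scoop',n)[:3]:
        m=r['region']&(J[...,0]>-260)&(J[...,0]<-20)&(abs(J[...,1])<60)
        if m.sum()<20: continue
        q=J[m]; h=q[(q[:,0]<-150)&(q[:,2]>20)]
        print(n,m.sum(),'xmin',np.percentile(h[:,0],1).round(1))
        for lo in range(-230,-125,20):
            w=h[(h[:,0]>lo)&(h[:,0]<lo+20)]
            if len(w)>5:print('  ',lo,'y',w[:,1].min().round(1),w[:,1].max().round(1),'z',np.median(w[:,2]).round(1))
E
```

```text
clock: 13.3
tcp_pos: [0.5132, -0.0527, 0.1987]
eef_rot: [[0.033, 0.999, 0.007], [0.999, -0.033, -0.0], [-0.0, 0.007, -1.0]]
force: [-0.8, 0.7, -1.0]
grip_width: 0.05
grip_force: 0.0
top stud 0.62 [263. 204.] -121.0 -2.8
top 306 xmin -167.5
   -170 y -7.2 8.8 z 33.3
scene stud 0.54 [114. 251.] -512.8 269.8
wrist stud 0.7 [280.  78.] -127.2 1.7
wrist 8402 xmin -223.5
   -230 y -10.3 10.7 z 32.1
   -210 y -10.1 11.4 z 32.3
   -190 y -10.5 11.4 z 32.2
   -170 y -10.3 11.2 z 32.2
```

View pics/wrist4.png

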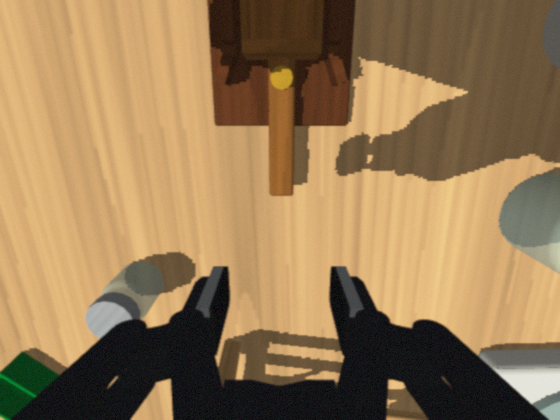

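Scoop is seated: stud at (281,77), handle straight over the board's end at (281,190). Now I go over the jig to the clamp's ball.

```bash
python3 -m creep '[0,0,-4,0,0,0,6,1,0,-8,0,0,0,6,5,0,-9.5,0,0,0,6,9,0,-9.5,0,0,0,6,13,0,-9.5,0,0,0,6,17,0,-9.5,0,0,0,6,21,0,-9.5,0,0,0,6,25,0,-9.5,0,0,0,6,26.7,0,-9.5,0,0,0,6,26.7,0,-9.5,0,0,0,6]'
python3 - <<'E'
from h import *
o=np.array([.5189,.1791]);ax=np.array([.0325,.9995]);ay=np.array([-.9995,.0325])
for n in('top','scene','wrist'):
    p,d,c=shot(n,n+'5.png')
    P=cloud(c,d); J=np.stack([(P[...,:2]-o)@ax,(P[...,:2]-o)@ay,P[...,2]],-1)*1000
    for r in bot.tip_of('clamp_ball',n)[:1]:
        l=np.array(r['location'])*[560,420]; q=onplane(c,*l,.167)[:2]-o; u,v=l.astype(int);print(n,r['conf'],l.round(),(q@ax*1000).round(1),(q@ay*1000).round(1),J[v,u].round())
E
python3 to.py .52 .2141 .173 -1.86
```

```text
clock: 14.58
tcp_pos: [0.5192, 0.2184, 0.2901]
eef_rot: [[0.027, 1.0, -0.001], [1.0, -0.027, 0.001], [0.001, -0.001, -1.0]]
force: [-0.3, -0.6, 0.4]
grip_width: 0.0604
grip_force: 0.0
top 0.6 [204. 197.] 33.5 -1.9 [ 31.  -1. 183.]
scene 0.72 [326. 169.] 34.8 -3.6 [ 29.  -5. 176.]
wrist 0.69 [280. 215.] 34.8 0.3 [ 39.   1. 179.]
t 14.8833 shift cm [ 0.09  0.02 11.78] turn [-0.   0.  -0.1]
```

View pics/wrist5.png

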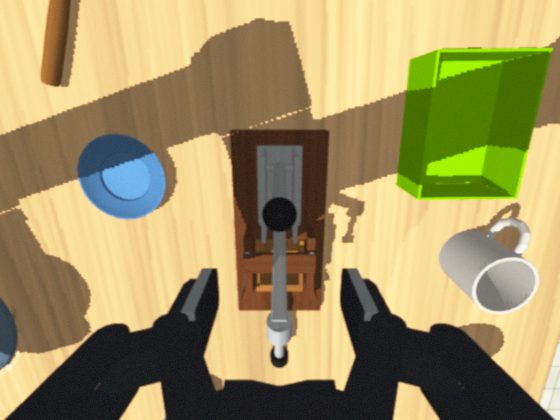

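Ball at (280,215) lies midway between the fingers and the pad tip at (279,357). Descend and pinch.

```bash
python3 -m creep '[0.1,0,4,0,0,0,6,0.1,0,8,0,0,0,6,0.1,0,10.5,0,0,0,6,0.1,0,11.7,0,0,0,6,0.1,0,11.7,0,0,0,6,0.1,0,11.7,0,0,0,2.2,0.1,0,11.7,0,0,0,2.2,0.1,0,11.7,0,0,0,2.2,0.1,0,11.7,0,0,0,2.2,0.1,0,11.7,0,0,0,2.2]'; python3 to.py .52 .2141 .173 -1.86
```

```text
clock: 15.72
tcp_pos: [0.5196, 0.2155, 0.176]
eef_rot: [[0.033, 0.999, 0.001], [0.999, -0.033, 0.0], [0.001, 0.001, -1.0]]
force: [-5.3, -2.2, 5.6]
grip_width: 0.0252
grip_force: 58.5
t 15.7167 shift cm [-0.13  0.04  0.3 ] turn [ 0.1 -0.  -0. ]
```

```bash
python3 -m creep '[1.09,0,-0.08,0,0,0,2.2,2.18,0,-0.08,0,0,0,2.2,3.26,0,0.03,0,0,0,2.2,4.34,0,0.23,0,0,0,2.2,5.38,0,0.52,0,0,0,2.2,6.41,0,0.9,0,0,0,2.2,7.39,0,1.37,0,0,0,2.2,8.33,0,1.93,0,0,0,2.2,9.22,0,2.56,0,0,0,2.2,10.05,0,3.27,0,0,0,2.2]'
cat > ball.py <<'E'
from h import *
s=bot.get_state(); p=np.array(s['tcp_pos']); o=np.array([.5189,.1791]);q=p[:2]-o
x=q@[.0325,.9995]*1000;z=p[2]*1000-6
print('jig x,y',x.round(1),(q@[-.9995,.0325]*1000).round(1),'z',z.round(1),'r',np.hypot(x-50,z-43).round(1),'ang',np.degrees(np.arctan2(z-43,x-50)).round(1),s['grip_width'],np.array(s['force']).round(1))
E
python3 ball.py
```

```text
clock: 16.55
tcp_pos: [0.5231, 0.317, 0.1402]
eef_rot: [[0.033, 0.999, 0.0], [0.999, -0.033, 0.0], [0.0, 0.0, -1.0]]
force: [-0.4, -0.5, 0.7]
grip_width: 0.0218
grip_force: 0.0
jig x,y 138.0 0.3 z 134.2 r 126.8 ang 46.0 0.021808428210477463 [-0.4 -0.5  0.7]
```

Grip force is zero, so the ball slipped out. I'll find where it is now.

```bash
python3 -m creep '[0,0,-4,0,0,0,4.5,0,0,-8,0,0,0,6,0,0,-10,0,0,0,6,0,0,-10,0,0,0,6]'
cat > bl.py <<'E'
from h import *
o=np.array([.5189,.1791]);ax=np.array([.0325,.9995]);ay=np.array([-.9995,.0325])
import sys
for n in('top','scene','wrist'):
    p,d,c=shot(n,n+sys.argv[1]+'.png')
    P=cloud(c,d); J=np.stack([(P[...,:2]-o)@ax,(P[...,:2]-o)@ay,P[...,2]],-1)*1000
    for r in bot.tip_of('clamp_ball',n)[:1]:
        l=np.array(r['location'])*[560,420]; u,v=l.astype(int)
        # intersect ray with arc plane y=0
        A=onplane(c,*l,0.0)[:2]-o;B=onplane(c,*l,.2)[:2]-o
        ya,yb=A@ay,B@ay; k=ya/(ya-yb) if abs(ya-yb)>1e-6 else 0
        print(n,round(r['conf'],2),l.round(),'surface',J[v,u].round(),'y0 pt',((A+(B-A)*k)@ax*1000).round(),round(k*200))
    dark=(p.max(-1)<45)&(np.hypot(J[...,0]-50,J[...,2]-43)<150)&(np.hypot(J[...,0]-50,J[...,2]-43)>105)&(abs(J[...,1])<20)&(J[...,0]>20)&(J[...,2]>30)
    if dark.sum()>5: print('  dark',dark.sum(),np.median(J[dark],0).round())
E
python3 bl.py 6
```

```text
clock: 16.88
tcp_pos: [0.5257, 0.3177, 0.2464]
eef_rot: [[0.033, 0.999, 0.009], [0.999, -0.033, 0.004], [0.004, 0.009, -1.0]]
force: [0.8, 0.4, 1.0]
grip_width: 0.0597
grip_force: 0.0
top 0.67 [194. 200.] surface [ 58.   5. 179.] y0 pt 67.0 122
  dark 73 [ 60.   2. 180.]
scene 0.67 [333. 163.] surface [ 61.  -6. 178.] y0 pt 71.0 160
  dark 69 [ 59.  -4. 176.]
wrist 0.83 [283. 334.] surface [ 72.  -1. 177.] y0 pt 137.0 257
  dark 1158 [ 71.   1. 175.]
```

```bash
python3 to.py .521 .2436 .2 -1.86
```

```text
t 17.1833 shift cm [-7.19  0.14  3.92] turn [-0.2  0.1 -0. ]
```

```bash
python3 -m creep '[-4,0.1,0,0,0,0,6,-7.2,0.1,0,0,0,0,6,-7.2,0.1,3,0,0,0,6,-7.2,0.1,6,0,0,0,6,-7.2,0.1,7.4,0,0,0,6,-7.2,0.1,7.4,0,0,0,6,-7.2,0.1,7.4,0,0,0,6]'; python3 ball.py; python3 bl.py 7
```

```text
clock: 17.77
tcp_pos: [0.5202, 0.2434, 0.1656]
eef_rot: [[0.033, 0.999, -0.004], [0.999, -0.033, -0.001], [-0.001, -0.004, -1.0]]
force: [-0.5, -0.6, 0.7]
grip_width: 0.06
grip_force: 0.0
jig x,y 64.4 0.7 z 159.6 r 117.5 ang 83.0 0.05998528114649768 [-0.5 -0.6  0.7]
top 0.56 [192. 197.] surface [ 33.  19. 343.] y0 pt 62.0 180
scene 0.73 [331. 165.] surface [ 54.  -5. 174.] y0 pt 64.0 159
  dark 64 [ 58.  -5. 175.]
wrist 0.74 [278. 309.] surface [ 72.  -0. 178.] y0 pt 5953.0 8506
  dark 3185 [ 71.   1. 176.]
```

```bash
python3 -m creep '[0,0,0,0,0,0,2,0,0,0,0,0,0,2,0,0,0,0,0,0,2,0,0,0,0,0,0,2,0,0,0,0,0,0,2,0.5,0,0,0,0,0,2,1,0,0.1,0,0,0,2,1,0,0.1,0,0,0,2]'; python3 ball.py
```

```text
clock: 18.73
tcp_pos: [0.521, 0.2549, 0.1663]
eef_rot: [[0.032, 0.999, -0.002], [0.999, -0.032, 0.001], [0.001, -0.002, -1.0]]
force: [-4.3, 0.0, 5.5]
grip_width: 0.0251
grip_force: 59.0
jig x,y 75.8 0.3 z 160.3 r 120.1 ang 77.6 0.02507672163130853 [-4.3  0.   5.5]
```

```bash
python3 -m creep '[0.53,0,0.13,0,0,0,2,1.05,0,0.28,0,0,0,2,1.57,0,0.45,0,0,0,2,2.08,0,0.64,0,0,0,2,2.58,0,0.86,0,0,0,2,3.07,0,1.09,0,0,0,2,3.56,0,1.35,0,0,0,2,4.02,0,1.63,0,0,0,2,4.02,0,1.63,0,0,0,2]'; python3 ball.py
```

```text
clock: 19.48
tcp_pos: [0.5223, 0.2938, 0.1474]
eef_rot: [[0.032, 0.999, -0.003], [0.999, -0.032, -0.003], [-0.003, -0.003, -1.0]]
force: [0.6, -3.5, -7.4]
grip_width: 0.025
grip_force: 59.2
jig x,y 114.7 0.3 z 141.4 r 117.8 ang 56.7 0.02500552090963974 [ 0.6 -3.5 -7.4]
```

```bash
python3 -m creep '[0.4,0,0.35,0,0,0,2,0.83,0,0.7,0,0,0,2,1.25,0,1.05,0,0,0,2,1.65,0,1.42,0,0,0,2,2.05,0,1.78,0,0,0,2,2.43,0,2.18,0,0,0,2,2.8,0,2.58,0,0,0,2,3.15,0,3.0,0,0,0,2,3.48,0,3.43,0,0,0,2,3.48,0,3.43,0,0,0,2]'; python3 ball.py
```

```text
clock: 20.32
tcp_pos: [0.5237, 0.3301, 0.1147]
eef_rot: [[0.033, 0.999, -0.002], [0.999, -0.033, 0.001], [0.001, -0.002, -1.0]]
force: [-5.0, 0.7, -1.1]
grip_width: 0.0247
grip_force: 61.1
jig x,y 151.1 0.1 z 108.7 r 120.5 ang 33.0 0.02474378294118967 [-5.   0.7 -1.1]
```

```bash
python3 -m creep '[0.3,0,0.45,0,0,0,2,0.59,0,0.92,0,0,0,2,0.86,0,1.39,0,0,0,2,1.1,0,1.88,0,0,0,2,1.33,0,2.38,0,0,0,2,1.53,0,2.88,0,0,0,2,1.71,0,3.4,0,0,0,2,1.87,0,3.92,0,0,0,2,2.0,0,4.45,0,0,0,2,2.11,0,4.98,0,0,0,2]'; python3 ball.py
```

```text
clock: 21.15
tcp_pos: [0.5243, 0.3488, 0.0655]
eef_rot: [[0.035, 0.999, -0.001], [0.999, -0.035, -0.003], [-0.003, -0.001, -1.0]]
force: [-5.5, -5.2, 1.1]
grip_width: 0.0254
grip_force: 63.7
jig x,y 169.7 0.1 z 59.5 r 120.9 ang 7.8 0.025382664207470196 [-5.5 -5.2  1.1]
```

```bash
python3 -m creep '[0.05,0,0.4,0,0,0,2,0.1,0,0.8,0,0,0,2,0.1,0,1.2,0,0,0,2,0.1,0,1.2,0,0,0,2]'; python3 ball.py
```

```text
clock: 21.48
tcp_pos: [0.5245, 0.3518, 0.0548]
eef_rot: [[0.034, 0.999, -0.001], [0.999, -0.034, 0.002], [0.002, -0.001, -1.0]]
force: [-10.7, -1.8, 11.5]
grip_width: 0.0253
grip_force: 65.0
jig x,y 172.8 -0.0 z 48.8 r 122.9 ang 2.7 0.025250976188066872 [-10.7  -1.8  11.5]
```

```bash
python3 -m creep '[0,0,0.3,0,0,0,2,0,0,0.5,0,0,0,2,0,0,0.5,0,0,0,2]'; python3 ball.py
```

```text
clock: 21.73
tcp_pos: [0.5247, 0.3551, 0.0515]
eef_rot: [[0.032, 0.999, -0.0], [0.999, -0.032, 0.01], [0.01, -0.001, -1.0]]
force: [-10.3, 6.6, 11.5]
grip_width: 0.0253
grip_force: 68.7
jig x,y 176.1 -0.1 z 45.5 r 126.1 ang 1.1 0.02528709563482879 [-10.3   6.6  11.5]
```

```bash
python3 -m creep '[0,0,-0.3,0,0,0,6,0,0,-0.3,0,0,0,6,0,0,-0.3,0,0,0,6,0,0,-0.3,0,0,0,6,0,0,-4,0,0,0,6,0,0,-8,0,0,0,6,0,0,-12,0,0,0,6,0,0,-15,0,0,0,6,0,0,-15,0,0,0,6,0,0,-15,0,0,0,6]'; python3 bl.py 8
```

```text
clock: 22.57
tcp_pos: [0.5273, 0.3518, 0.2013]
eef_rot: [[0.034, 0.999, 0.006], [0.999, -0.034, 0.003], [0.003, 0.005, -1.0]]
force: [0.3, 0.3, -0.5]
grip_width: 0.0603
grip_force: 0.0
top 0.68 [164. 203.] surface [165.   6.  64.] y0 pt 181.0 -9
  dark 57 [171.   2.  69.]
scene 0.48 [352. 166.] surface [165.  -5.  68.] y0 pt 180.0 49
  dark 45 [169.  -5.  68.]
wrist 0.62 [281. 208.] surface [178.   0.  70.] y0 pt 220.0 207
  dark 752 [178.   0.  68.]
```

View pics/wrist8.png

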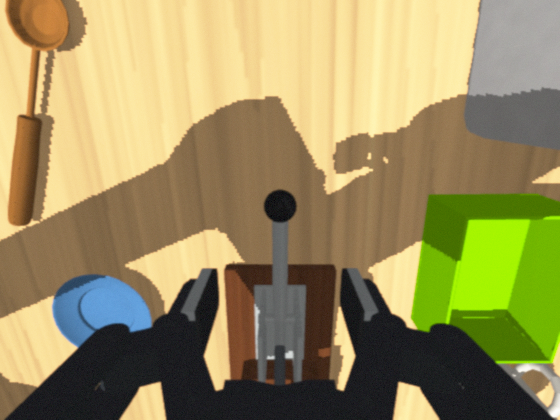

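The handle stays down with the ball at its stop (280,207), so it is locked. I let it stand for a moment, then re-pinch.

```bash
python3 -m creep '[0,0,0,0,0,0,6,0,0,0,0,0,0,6,0,0,0,0,0,0,6,0,0,0,0,0,0,6,0,0,0,0,0,0,6,0,0,0,0,0,0,6,0,0,0,0,0,0,6,0,0,0,0,0,0,6,0,0,0,0,0,0,6,0,0,0,0,0,0,6]'; python3 ball.py; python3 bl.py 9;  python3 to.py .5246 .3530 .055 -1.86
```

```text
clock: 23.7
tcp_pos: [0.5252, 0.3511, 0.1988]
eef_rot: [[0.033, 0.999, 0.0], [0.999, -0.033, 0.0], [0.0, 0.0, -1.0]]
force: [-0.5, -0.5, -0.3]
grip_width: 0.06
grip_force: 0.0
jig x,y 172.1 -0.7 z 192.8 r 193.2 ang 50.8 0.060027928086019124 [-0.5 -0.5 -0.3]
top 0.81 [161. 203.] surface [174.   7.  71.] y0 pt 190.0 -3
  dark 57 [172.   1.  69.]
scene 0.53 [351. 165.] surface [168.  -2.  67.] y0 pt 174.0 58
  dark 45 [169.  -3.  68.]
wrist 0.75 [278. 206.] surface [180.   1.  72.] y0 pt 239.0 265
  dark 740 [178.   0.  68.]
t 24.0 shift cm [ 0.19 -0.07 14.37] turn [-0. -0. -0.]
```

```bash
python3 -m creep '[0.2,-0.05,4,0,0,0,6,0.2,-0.05,8,0,0,0,6,0.2,-0.05,11.5,0,0,0,6,0.2,-0.05,13.8,0,0,0,6,0.2,-0.05,14.4,0,0,0,6,0.2,-0.05,14.4,0,0,0,2,0.2,-0.05,14.4,0,0,0,2,0.2,-0.05,14.4,0,0,0,2,0.2,-0.05,14.4,0,0,0,2,0.2,-0.05,14.4,0,0,0,2]';  python3 ball.py
```

```text
clock: 24.83
tcp_pos: [0.5245, 0.3539, 0.057]
eef_rot: [[0.032, 0.999, 0.0], [0.999, -0.032, 0.002], [0.002, 0.0, -1.0]]
force: [-6.1, 0.3, 5.8]
grip_width: 0.0249
grip_force: 58.8
jig x,y 174.9 0.0 z 51.0 r 125.1 ang 3.7 0.024867965592918945 [-6.1  0.3  5.8]
```

```bash
python3 -m creep '[-0.08,0,-0.54,0,0,0,2,-0.18,0,-1.08,0,0,0,2,-0.31,0,-1.61,0,0,0,2,-0.46,0,-2.13,0,0,0,2,-0.63,0,-2.65,0,0,0,2,-0.82,0,-3.16,0,0,0,2,-1.04,0,-3.66,0,0,0,2,-1.27,0,-4.15,0,0,0,2,-1.53,0,-4.64,0,0,0,2,-1.81,0,-5.1,0,0,0,2]';  python3 ball.py
```

```text
clock: 25.67
tcp_pos: [0.5237, 0.3323, 0.105]
eef_rot: [[0.035, 0.999, -0.001], [0.999, -0.035, -0.005], [-0.005, -0.001, -1.0]]
force: [-1.1, -6.9, -8.3]
grip_width: 0.0247
grip_force: 59.3
jig x,y 153.3 0.2 z 99.0 r 117.5 ang 28.5 0.02467657633856442 [-1.1 -6.9 -8.3]
```

```bash
python3 -m creep '[-0.4,0,-0.5,0,0,0,2,-0.82,0,-1.0,0,0,0,2,-1.23,0,-1.5,0,0,0,2,-1.67,0,-1.98,0,0,0,2,-2.14,0,-2.44,0,0,0,2,-2.63,0,-2.88,0,0,0,2,-3.14,0,-3.28,0,0,0,2,-3.67,0,-3.66,0,0,0,2,-4.22,0,-4.0,0,0,0,2,-4.78,0,-4.33,0,0,0,2]';  python3 ball.py
```

```text
clock: 26.5
tcp_pos: [0.5227, 0.2869, 0.1496]
eef_rot: [[0.033, 0.999, 0.001], [0.999, -0.033, 0.0], [0.0, 0.001, -1.0]]
force: [0.2, 0.5, 0.1]
grip_width: 0.02
grip_force: 0.0
jig x,y 107.8 -0.3 z 143.6 r 116.0 ang 60.1 0.020029256969886732 [0.2 0.5 0.1]
```

```bash
python3 -m creep '[0,0,-4,0,0,0,4,3,0,-8,0,0,0,2,5,0,-8,0,0,0,0,5,0,-8,0,0,0,0]';  python3 ball.py; python3 bl.py 10
```

```text
clock: 26.83
tcp_pos: [0.526, 0.3412, 0.2329]
eef_rot: [[0.03, 1.0, 0.007], [1.0, -0.03, 0.006], [0.006, 0.006, -1.0]]
force: [0.2, 0.3, 0.3]
grip_width: 0.0006
grip_force: 0.0
jig x,y 162.2 -1.8 z 226.9 r 215.5 ang 58.6 0.0006132261389594733 [0.2 0.3 0.3]
top 0.76 [161. 201.] surface [160.   4. 120.] y0 pt 173.0 65
  dark 59 [155.   1. 114.]
scene 0.66 [193. 244.] surface [-346.  135.   46.] y0 pt -393.0 298
  dark 46 [153.  -4. 113.]
wrist 0.77 [282. 211.] surface [165.  -1. 115.] y0 pt 209.0 250
  dark 783 [164.   0. 113.]
```

```bash
python3 to.py .5241 .338 .099 -1.86
```

```text
t 27.1333 shift cm [ 0.22  0.07 12.88] turn [-0.1  0.1 -0.1]
```

```bash
python3 -m creep '[0.2,0,0,0,0,0,6,0.2,0,3,0,0,0,6,0.2,0,6,0,0,0,6,0.2,0,9,0,0,0,6,0.2,0,11.5,0,0,0,6,0.2,0,12.9,0,0,0,6,0.2,0,12.9,0,0,0,6,0.2,0,12.9,0,0,0,6]'; python3 ball.py; python3 bl.py 11; python3 to.py .5241 .338 .099 -1.86
```

```text
clock: 27.8
tcp_pos: [0.5234, 0.3384, 0.099]
eef_rot: [[0.033, 0.999, -0.003], [0.999, -0.033, -0.001], [-0.001, -0.003, -1.0]]
force: [-0.5, -0.1, 0.9]
grip_width: 0.0603
grip_force: 0.0
jig x,y 159.4 0.7 z 93.0 r 120.3 ang 24.6 0.06032814055016453 [-0.5 -0.1  0.9]
top 0.62 [162. 201.] surface [126.  20. 248.] y0 pt 170.0 61
scene 0.51 [347. 160.] surface [145.   2. 107.] y0 pt 144.0 109
  dark 53 [153.  -3. 113.]
wrist 0.9 [275. 314.] surface [167.   1. 114.] y0 pt 200.0 160
  dark 3344 [166.   1. 113.]
t 28.1 shift cm [-0.17 -0.11  0.26] turn [ 0.1 -0.1 -0. ]
```

```bash
python3 -m creep '[0,0,0,0,0,0,2,0,0,0,0,0,0,2,0,0,0,0,0,0,2,0,0,0,0,0,0,2,0,0,0,0,0,0,2]'; python3 ball.py; python3 -m creep '[-0.22,0,-0.38,0,0,0,2,-0.45,0,-0.75,0,0,0,2,-0.69,0,-1.11,0,0,0,2,-0.95,0,-1.46,0,0,0,2,-1.22,0,-1.81,0,0,0,2,-1.5,0,-2.14,0,0,0,2,-1.79,0,-2.46,0,0,0,2,-2.09,0,-2.78,0,0,0,2,-2.09,0,-2.78,0,0,0,2]'; python3 ball.py
```

```text
clock: 28.52
tcp_pos: [0.524, 0.3396, 0.1002]
eef_rot: [[0.033, 0.999, -0.0], [0.999, -0.033, 0.001], [0.001, -0.001, -1.0]]
force: [-1.7, 1.8, 2.0]
grip_width: 0.0253
grip_force: 58.7
jig x,y 160.6 0.2 z 94.2 r 121.9 ang 24.8 0.02534630636849896 [-1.7  1.8  2. ]
clock: 29.27
tcp_pos: [0.5232, 0.3168, 0.1281]
eef_rot: [[0.033, 0.999, -0.001], [0.999, -0.033, -0.002], [-0.002, -0.001, -1.0]]
force: [-1.5, 0.5, -2.8]
grip_width: 0.025
grip_force: 59.2
jig x,y 137.8 0.2 z 122.1 r 118.2 ang 42.0 0.024959778630721734 [-1.5  0.5 -2.8]
```

```bash
python3 -m creep '[-0.4,0,-0.38,0,0,0,2,-0.81,0,-0.74,0,0,0,2,-1.23,0,-1.08,0,0,0,2,-1.67,0,-1.4,0,0,0,2,-2.12,0,-1.7,0,0,0,2,-2.59,0,-1.99,0,0,0,2,-3.07,0,-2.25,0,0,0,2,-3.56,0,-2.49,0,0,0,2,-4.06,0,-2.71,0,0,0,2,-4.06,0,-2.71,0,0,0,2]'; python3 ball.py
```

```text
clock: 30.1
tcp_pos: [0.5229, 0.2771, 0.1561]
eef_rot: [[0.034, 0.999, 0.002], [0.999, -0.034, 0.0], [0.001, 0.002, -1.0]]
force: [-0.4, -0.9, 0.1]
grip_width: 0.0202
grip_force: 0.0
jig x,y 98.1 -0.8 z 150.1 r 117.4 ang 65.8 0.020205042232215975 [-0.4 -0.9  0.1]
```

```bash
python3 -m creep '[0,0,-4,0,0,0,4,3,0,-7,0,0,0,2,7,0,-7,0,0,0,0,9,0,-7,0,0,0,0,9,0,-7,0,0,0,0]';  python3 ball.py; python3 bl.py 12
```

```text
clock: 30.52
tcp_pos: [0.5253, 0.372, 0.2255]
eef_rot: [[0.029, 1.0, 0.002], [1.0, -0.029, 0.003], [0.003, 0.002, -1.0]]
force: [-0.1, -0.5, 0.1]
grip_width: -0.0002
grip_force: 0.0
jig x,y 193.0 -0.1 z 219.5 r 227.2 ang 51.0 -0.00018786210416944546 [-0.1 -0.5  0.1]
top 0.67 [167. 202.] surface [137.  11. 144.] y0 pt 163.0 31
  dark 68 [135.   2. 141.]
scene 0.77 [346. 155.] surface [128.   2. 145.] y0 pt 128.0 145
  dark 58 [131.  -4. 141.]
```

Ball stands at about jig (139, 131). I'll push it back with the closed fingers from the +x side.

```bash
python3 to.py .5248 .3590 .125 -1.86; python3 -m creep '[0,0,3,0,0,0,0,0,0,6,0,0,0,0,-0.5,0,9,0,0,0,0,-0.5,0,10,0,0,0,0,-0.5,0,10,0,0,0,0]'; python3 ball.py
```

```text
t 30.8167 shift cm [-0.75 -0.    9.97] turn [-0.   0.  -0.1]
clock: 31.23
tcp_pos: [0.5227, 0.3604, 0.1216]
eef_rot: [[0.034, 0.999, -0.007], [0.999, -0.034, -0.003], [-0.004, -0.006, -1.0]]
force: [-1.3, -1.1, 0.4]
grip_width: -0.0002
grip_force: 0.0
jig x,y 181.3 2.1 z 115.6 r 150.0 ang 28.9 -0.0002113192824596896 [-1.3 -1.1  0.4]
```

```bash
python3 -m creep '[-1.2,0.1,0,0,0,0,0,-2.2,0.1,-0.4,0,0,0,0,-3.2,0.1,-0.9,0,0,0,0,-4.2,0.1,-1.4,0,0,0,0,-5.2,0.1,-1.8,0,0,0,0,-6.2,0.1,-2.2,0,0,0,0,-7.2,0.1,-2.5,0,0,0,0,-8.2,0.1,-2.7,0,0,0,0,-9.2,0.1,-2.8,0,0,0,0,-10,0.1,-2.8,0,0,0,0]'; python3 ball.py; python3 bl.py 13
```

```text
clock: 32.07
tcp_pos: [0.524, 0.262, 0.1554]
eef_rot: [[0.034, 0.999, 0.004], [0.999, -0.034, 0.002], [0.002, 0.004, -1.0]]
force: [-1.3, 2.4, 2.0]
grip_width: -0.0001
grip_force: 0.0
jig x,y 83.0 -2.4 z 149.4 r 111.4 ang 72.7 -7.445399917880228e-05 [-1.3  2.4  2. ]
top 0.65 [195. 199.] surface [ 55.   2. 182.] y0 pt 60.0 143
  dark 71 [ 53.   2. 178.]
scene 0.44 [329. 169.] surface [ 43.  -5. 166.] y0 pt 55.0 149
  dark 146 [ 68.  -6. 177.]
wrist 0.94 [274. 388.] surface [ 93.   1. 202.] y0 pt 144.0 250
  dark 5266 [ 93.  -0. 174.]
```

```bash
python3 -m creep '[-0.7,0,0,0,0,0,0,-1.4,0,0,0,0,0,0,-2,0,0,0,0,0,0,-2.5,0,0,0,0,0,0,-2.8,0,0,0,0,0,0,-2.8,0,0,0,0,0,0]'; python3 ball.py
```

```text
clock: 32.87
tcp_pos: [0.5213, 0.2395, 0.1539]
eef_rot: [[0.031, 1.0, -0.001], [0.999, -0.031, 0.013], [0.013, -0.001, -1.0]]
force: [-3.1, 17.4, 5.3]
grip_width: 0.0002
grip_force: 0.1
jig x,y 60.4 -0.4 z 147.9 r 105.4 ang 84.3 0.0001579092030973836 [-3.1 17.4  5.3]
```

The fingers meet the open stop at 17 N. Now I back off and check.

```bash
python3 -m creep '[2,0,0,0,0,0,0,4,0,-2,0,0,0,0,8,0,-6,0,0,0,0,12,0,-8,0,0,0,0,15,0,-8,0,0,0,0,17,0,-8,0,0,0,0,17,0,-8,0,0,0,0,17,0,-8,0,0,0,0]'; python3 bl.py 14
python3 - <<'E'
from h import *
o=np.array([.5189,.1791]);ax=np.array([.0325,.9995]);ay=np.array([-.9995,.0325])
for n in('top','scene'):
    p,d,c=shot(n); P=cloud(c,d); J=np.stack([(P[...,:2]-o)@ax,(P[...,:2]-o)@ay,P[...,2]],-1)*1000
    # stud: yellow pixels near (-127,0)
    h=cv2.cvtColor(p,cv2.COLOR_RGB2HSV); near=(abs(J[...,0]+127)<22)&(abs(J[...,1])<14)&(J[...,2]<60)
    m=near&(h[...,0]>18)&(h[...,0]<32)&(h[...,1]>120)
    print(n,'stud px',m.sum(),J[m].mean(0).round(1) if m.sum() else '')
    hd=(J[...,0]>-235)&(J[...,0]<-170)&(abs(J[...,1])<9)&(J[...,2]>24)&(J[...,2]<45)
    print('  handle end',np.percentile(J[hd][:,0],2).round(1),'z',np.median(J[hd][:,2]).round(1),'y',np.median(J[hd][:,1]).round(1))
    for q in('tub','glass_pot','mug','spoon_rest','salt_jar'):
        for r in bot.tip_of(q,n)[:1]: print('  ',q,onplane(c,*(np.array(r['location'])*[560,420]),0).round(3)[:2])
    if n=='scene': a=p[150:270,240:380]
    else: b=p[165:245,180:300]
cv2.imwrite('pics/fin.png',np.hstack([cv2.resize(a,(420,360),interpolation=cv2.INTER_CUBIC),cv2.resize(b,(380,360))])[:,:,::-1])
E
```

```text
clock: 33.53
tcp_pos: [0.5275, 0.4049, 0.2323]
eef_rot: [[0.031, 1.0, 0.0], [1.0, -0.031, -0.001], [-0.001, 0.0, -1.0]]
force: [-0.7, 0.3, -0.5]
grip_width: 0.0
grip_force: 0.0
top 0.52 [205. 203.] surface [ 32.  11. 173.] y0 pt 50.0 44
  dark 81 [ 34.   2. 177.]
scene 0.58 [325. 169.] surface [ 28.  -6. 177.] y0 pt 39.0 161
  dark 66 [ 30.  -4. 176.]
top stud px 34 [-127.7    0.4   35.9]
  handle end -223.4 z 33.6 y -0.5
   tub [0.724 0.262]
   glass_pot [ 0.77  -0.084]
   mug [0.77  0.095]
   spoon_rest [0.325 0.219]
   salt_jar [ 0.352 -0.138]
scene stud px 22 [-1.273e+02 -1.000e-01  3.610e+01]
  handle end -225.7 z 33.0 y -0.5
   tub [0.733 0.261]
   glass_pot [ 0.777 -0.083]
   mug [0.782 0.102]
   spoon_rest [0.317 0.219]
   salt_jar [ 0.341 -0.146]
```

View pics/fin.png

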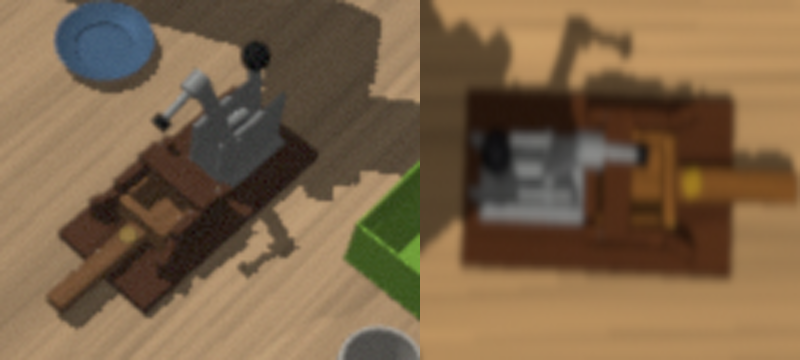

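The stud now stands 3 mm above the handle, which is just its head, so it is pressed home. The scoop is against the stop, the clamp is back at its open position, and the bystanders have not moved.

```bash
python3 -c "
from plant import bot
print(bot.job_done())"
```

```text
the job is handed in; nothing more can be done
None
```

I handed the job in at about 34 s of the 70 s: the scoop lies home in the nest with its stud pressed in, the clamp stayed locked for about 2 s with the hand off and is back fully open (the ball slipped from the fingers three times on the way), and the bystanders I re-measured are where they were.

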